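# Refit a gas tap knob and hold it pressed for lighting

## Task

The knob of the gas ring's tap was pulled off and left in the steel bowl. Lift it out, turn it so that the flat in its bore matches the flat on the tap's spindle and push it fully home, then press knob and spindle down together against the tap's spring, as one does to light the ring, and finish while still holding the knob in the gripper with the spindle pushed in. Leave the steel bowl upright and the mixing cup, paint tin and rubber bowl where they stand.

Things in the scene. Friction and masses are not known exactly. Their poses are not given: they have to be found in the camera images.
- knob: Loose black tap knob, 50 g, 46 mm across, 40 mm tall, upright on the bowl's floor. Origin: centre of the underside; z up. Round body up to z 22 mm, 39 mm across there; on it a grip bar 12 mm wide, z 22 to 40 mm, along x from -19 mm to a pointed nose at +22.5 mm with a thin white line. D-shaped bore in the underside 15 mm across, 18 mm deep; its flat 3.7 mm from the axis on the nose side (+x).
- bowl: Loose round stainless-steel parts bowl, 158 mm across the rim, 45 mm high, walls 3 mm, flat inner floor 4 mm above its underside and about 110 mm across. Origin: centre of its underside, z up.
- gas_ring: Fixed single gas ring, grey body with steel top sheet, 180 (x) by 250 mm (y), top at z 52 mm. Origin: centre of its underside, on the bench. Burner and four-armed pan support (144 mm across, up to z 79 mm) centred at x 0, y +42 mm. The tap's upright spindle stands at x +20, y -88 mm in a steel collar plate 38 mm across, 6 mm high.
- spindle_seat (a point): Centre of the brass spindle's round shoulder (22 mm across), where the underside of a fully home knob rests; z 66 mm with the spindle out; moves with the spindle. A D-shaft 14 mm across rises 16 mm from it (top 2 mm chamfered), its flat 3.2 mm from the axis facing this frame's +x. Home: knob origin here, knob x along this x. 0.5 mm play all round; slides on within 8 degrees, jams beyond 15.
- tap_turn (a joint): Angle (rad) of the spindle about the vertical, relative to the gas ring, counter-clockwise from above; at 0 the flat faces the gas ring's +x. Stiff: it stays where it is and takes about 0.25 N m to turn; there is no need to turn it.
- spindle (a joint): How far the spindle is pushed in (m): 0 = out, 0.005 = at its stop. A spring resists with 6 N at the start and 10 N at the stop and pushes it out again when let go.
- mixing_cup: Loose white-stained clear mixing cup, 69 mm across, 88 mm tall, behind the steel bowl. Origin: centre of its underside.
- paint_tin: Loose paint tin, 77 mm across, 76 mm tall, behind and to the right of the steel bowl. Origin: centre of its underside.
- rubber_bowl: Loose black rubber plaster bowl, 111 mm across, 55 mm high, between the robot and the steel bowl. Empty. Origin: centre of its underside.
Mind the look-alikes: they are no part of the job. There is more than one size of the knob; the one meant has the size given above.

How it is judged:
By the outcome, as a careful person would: the job done as asked, in the order asked, and still so for the second after the job is handed in, while the arm keeps its last pose, push and grip.
It also fails if it takes over 45 s, if anything falls off the work surface, if the arm or the gripper's body presses on something with over 40 N, if the wrist force passes 120 N, or if a joint passes its speed limit or range.

## Robot

A 6-joint arm with a two-finger parallel gripper is mounted at the origin on the work surface; the furniture and walls round the work are solid. World frame = base frame: x ahead of the robot, y to its left, z up, the work surface at z = 0. Lengths are in m, angles in rad, forces in N, time in s.
With the tool pointing down it reaches from about 0.35 to 0.775 m from the base axis. Payload 7.3 kg.
Tool frame: the origin (TCP) lies at the centre of the arm's flange, where the gripper is bolted on; the fingertips stand 178 mm ahead of it and the grasp point (between the pads) lies 159 mm ahead of it (tip_extent is the distance from the TCP to the fingertips, in m); z points along the fingers, y is the line along which they close (so a half turn about z gives the same grasp; the last joint's range is limited). The gripper opens to 92 mm and grips with 3 to 60 N. Pads are 19 mm wide; open, the fingers measure 130 mm over their backs; the gripper's body (75 mm by 190 mm) begins 47 mm behind the grasp point.
Start: joints at [-1.291, 0.342, 1.524, -0, 1.275, -0.146], TCP at [0.217, -0.478, 0.405] pointing down, gripper open.
Joint ranges: [-2.53, 2.53], [-0.77, 2.02], [0.04, 2.7], [-1, 4.14], [0.28, 2.66], [-3.11, 3.11]. Speed limits (rad/s): [2.57, 2.57, 3.14, 3.14, 3.14, 3.14].

## Interface

Orientations are given as [roll, pitch, yaw] about the fixed x, y, z axes, in that order (R = Rz(yaw) Ry(pitch) Rx(roll)).
In Python, from cell import * gives the robot as it stands.
- The arm moves only by the tool arm_command, never from a script. Its arguments are lists of equal length, an entry for each row: "xyz": the shift along the world's x, y, z in mm, a list of three; "spin": the turn about the world's z in degrees. In form: {"xyz": [[tx, ty, tz], ...], "spin": [spin, ...]}. A call has 1 to 20 rows; each row shifts and turns the commanded pose from where the row before left it; what a row does not reach is not made up. A row lasts 1/10 s, in which the tool goes at most 50 mm and 8.59 degrees, less where a joint would pass 70% of its speed; a pose out of reach is approached as far as the arm can. A call with a gripper value outside its range is refused whole. "jaw" is the opening, from -1 (shut) to 1 (fully open), set as the call begins (left out, the last holds). The fingers move at their own pace and stop on an object; "squeeze" is the grip in N (left out, the last holds). Time passes only in rows, so rows that do not move let the fingers close. It gives the time, the measured TCP pose, the force, the opening and the grip force at its end, in the units of the state.
- observe(): the state, without advancing time (a new reading comes with each control period).
- read_camera(name): name is "scene" or "top" or "wrist"; returns a dict with "img" (480x640x3 uint8, red, green, blue), "depth" (480x640 float32, m along the optical axis (not along the pixel's ray), 0 where there is no reading), "fx", "fy", "cx", "cy" (pixels), "world_from_camera" (4x4, takes a point from camera to world coordinates). Camera axes: x right, y up, looking along -z (the intrinsics and any distortion apply to the point x, -y, -z); pixel columns grow to the right and rows downward; lengths in m; the calibration is good to about 2 mm. A picture is of the moment at which its call begins.
- hand_in(): hands the job in; it is judged then, once.
The state is a dict: "time": time; "qpos": joint angles; "qvel": joint speeds; "joint_efforts": joint torques, N m; "tool_pos": TCP position; "tool_rot": TCP orientation; "contact_force": force on the tool from outside, world axes, zero at the start; "torque": the same for the moment, N m; "opening": finger opening in m; "grip_force": force on a finger pad.
Only numpy, scipy, OpenCV 4.12 (cv2) and the standard library are available. Lean on these libraries where they do the work, as an engineer would, in place of code of your own. Each camera call takes 0.05 s, during which the arm holds its last target. There are 200 camera calls.

## Working session

There is one attempt and no reset: what is moved stays moved. The work goes in short steps, Python scripts to look and compute and a tool call to move; the robot and the scene stay as the last step left them, time stands still between calls to the robot, and variables do not carry over. Pictures are saved under pics/ and viewed, at most 10 in all, crops included, and the job is handed in when it is done.

Besides the shell and the picture viewer there is one more tool, called after ">>>" by a JSON object that holds its "name" and its "arguments", one argument or row to a line. arm_command: Moves the arm, as the interface text tells. Its arguments: {"type":"object","properties":{"xyz":{"type":"array","items":{"type":"array","items":{"type":"number"}}},"spin":{"type":"array","items":{"type":"number"}},"jaw":{"type":"number"},"squeeze":{"type":"number"}},"required":["xyz","spin"]}

```bash
mkdir -p pics
cat > h.py <<'E'
from cell import *
import numpy as np, cv2
def grab(n):
    c=read_camera(n); np.savez(f'pics/{n}.npz',**{k:np.array(v) for k,v in c.items()}); return c
def load(n): return np.load(f'pics/{n}.npz')
def world(c,u,v,z=None):
    u=np.asarray(u,float);v=np.asarray(v,float)
    T=c['world_from_camera'];d=c['depth'][v.astype(int),u.astype(int)]
    r=np.stack([(u-c['cx'])/c['fx'],-(v-c['cy'])/c['fy'],-np.ones_like(u)],-1)
    if z is not None:
        w=r@T[:3,:3].T; d=(z-T[2,3])/w[...,2]
    return (r*d[...,None])@T[:3,:3].T+T[:3,3]
def save(n,im): cv2.imwrite(f'pics/{n}.png',im[:,:,::-1])
E
python3 - <<'E'
from h import *
s=observe();print({k:np.round(v,3) for k,v in s.items()})
for n in('scene','top'):
    c=grab(n);save(n+'0',c['img']);print(n,np.round(c['world_from_camera'],3).tolist(),c['fx'],c['cx'],c['cy'],[k for k in c])
E
```

```text
{'time': np.float64(0.0), 'qpos': array([-1.291,  0.343,  1.525, -0.   ,  1.275, -0.146]), 'qvel': array([-0.003,  0.002,  0.001,  0.001, -0.002,  0.001]), 'joint_efforts': array([ 1.0000e-03, -4.3124e+01, -2.4422e+01,  7.2000e-02,  5.6000e-02,
       -0.0000e+00]), 'tool_pos': array([ 0.217, -0.478,  0.404]), 'tool_rot': array([-3.14 , -0.   ,  0.426]), 'contact_force': array([-0.164, -0.101, -0.409]), 'torque': array([ 0.019, -0.032, -0.03 ]), 'grip_force': np.float64(0.0), 'opening': np.float64(0.092)}
scene [[0.745, 0.483, -0.459, -0.102], [-0.667, 0.543, -0.51, -0.726], [0.003, 0.687, 0.727, 0.952], [0.0, 0.0, 0.0, 1.0]] 605.5205161101833 319.7718698908109 253.25881467889604 ['img', 'depth', 'fx', 'fy', 'cx', 'cy', 'world_from_camera']
top [[0.003, 0.997, -0.079, 0.382], [-0.999, 0.001, -0.034, -0.102], [-0.033, 0.079, 0.996, 0.989], [0.0, 0.0, 0.0, 1.0]] 494.45900764518103 326.19041120130004 240.702423430131 ['img', 'depth', 'fx', 'fy', 'cx', 'cy', 'world_from_camera']
```

View pics/top0.png

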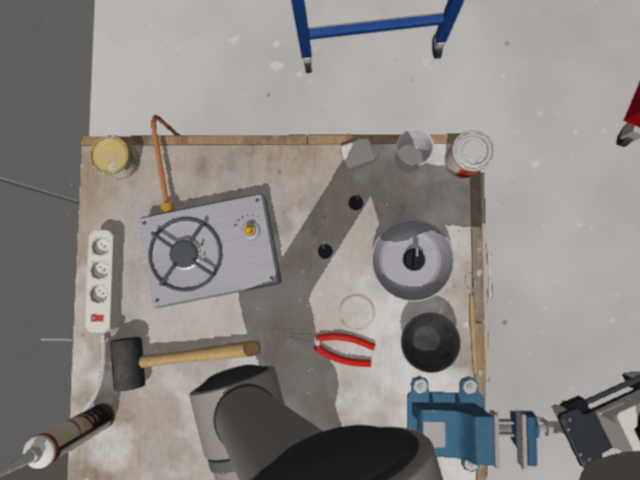

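View pics/scene0.png

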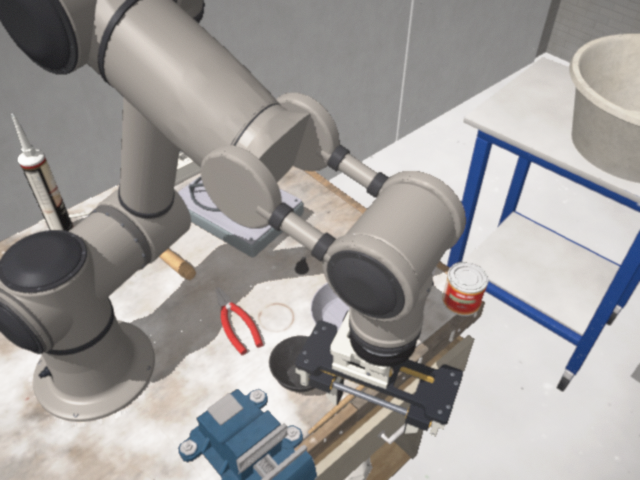

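The top view shows the steel bowl at (412,260) with a black knob inside at about (414,258). The ring's brass spindle is at (250,230), the rubber bowl at (430,341), the cup at (413,149) and the tin at (470,153).

Things that could be taken for the knob: the black knob in the bowl (414,258), and small black knobs on the bench at (325,251) and (356,202). I choose the one in the bowl and will check it in a close crop.

Run:
```python
from h import *
c=load('top');im=c['img']
a=cv2.resize(im[215:305,368:458],(400,400),interpolation=cv2.INTER_CUBIC)
b=cv2.resize(im[185:275,205:295],(400,400),interpolation=cv2.INTER_CUBIC)
save('crop1',np.hstack([a,b]))
V,U=np.mgrid[0:480,0:640]
W=world(c,U,V)
# bowl rim
rim=(W[...,2]>.038)&(W[...,2]<.055)&(np.hypot(U-412,V-260)<48)
p=W[rim][:,:2];print('rim',len(p),p.min(0),p.max(0),cv2.minEnclosingCircle(p.astype(np.float32)))
# dark pixels within bowl
dk=(im.max(-1)<60)&(np.hypot(U-412,V-260)<34)
print('dark',dk.sum(),W[dk][:,2].min(),W[dk][:,2].max(),U[dk].min(),U[dk].max(),V[dk].min(),V[dk].max())
for h in(.02,.03,.04):
    q=dk&(W[...,2]>h);print(h,q.sum(),W[q].mean(0),W[q].min(0),W[q].max(0))
for (u,v) in[(325,251),(356,202)]:
    q=(im.max(-1)<60)&(np.hypot(U-u,V-v)<14);print('k',(u,v),q.sum(),W[q].min(0),W[q].max(0))
# gas ring plane corners
q=(abs(W[...,2]-.052)<.006)&(U>130)&(U<285)&(V>185)&(V<312)
print('ring',q.sum(),cv2.minAreaRect((W[q][:,:2]*1000).astype(np.float32)),np.median(W[q][:,2]))
q=(W[...,2]>.062)&(np.hypot(U-250,V-230)<14);print('spin',q.sum(),W[q].mean(0),W[q].min(0),W[q].max(0))
q=(im[...,0].astype(int)-im[...,2]>60)&(np.hypot(U-250,V-230)<14);print('brass',q.sum(),W[q].mean(0),W[q].min(0),W[q].max(0))
for n,(u,v,r) in dict(cup=(413,149,22),tin=(470,153,26),rub=(430,341,33)).items():
    q=(np.hypot(U-u,V-v)<r)&(W[...,2]>.04)&(W[...,2]<.1);print(n,W[q].min(0),W[q].max(0))
```

```text
rim 888 [ 0.34290011 -0.31270819] [ 0.49904647 -0.15712431] ((0.4212384521961212, -0.23450934886932373), 0.0787346288561821)
dark 319 0.006056802755669333 0.049749808570222154 404 423 249 269
0.02 267 [ 0.42182439 -0.23903694  0.03354352] [ 0.40509848 -0.25736039  0.0209995 ] [ 0.44115949 -0.22289397  0.04974981]
0.03 112 [ 0.41938389 -0.24058672  0.04312807] [ 0.40509848 -0.25249752  0.03001591] [ 0.44115949 -0.23146631  0.04974981]
0.04 96 [ 0.41868185 -0.24107322  0.044575  ] [ 0.40509848 -0.24692663  0.04023274] [ 0.44115949 -0.23506718  0.04974981]
k (325, 251) 152 [ 0.42736233 -0.07862379  0.001313  ] [ 0.45350696 -0.05229945  0.03151405]
k (356, 202) 163 [ 0.52356404 -0.1402916   0.00135194] [ 0.54875555 -0.1141962   0.03072672]
ring 9388 ((439.3653564453125, 156.1202392578125), (177.7535858154297, 246.61203002929688), 11.330571174621582) 0.05359353796459837
spin 117 [0.47148576 0.0658643  0.11226682] [ 0.3820159  -0.10186993  0.06200527] [0.49103578 0.08736158 0.98872336]
brass 93 [0.47450517 0.07335048 0.07457411] [0.46575655 0.06485894 0.06252102] [0.48464004 0.08442994 0.0877197 ]
cup [ 0.59297181 -0.26873951  0.04013576] [ 0.66113701 -0.19965291  0.09302048]
tin [ 0.58583172 -0.38154592  0.04006822] [ 0.66274521 -0.3058725   0.08165397]
rub [ 0.21297304 -0.31917395  0.04000974] [ 0.32318109 -0.20963899  0.06007159]
```

View pics/crop1.png

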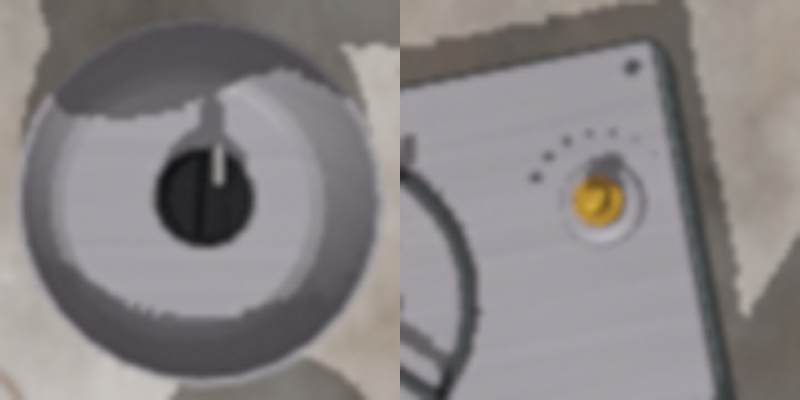

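The crop shows one knob in the bowl, 22 px (about 44 mm) across, with its white line pointing up in the image (world +x). The bench knobs are only about 26 mm across, so the one in the bowl is meant. The brass spindle is at crop (598,200). Its position agrees with the ring pose at 11.3° yaw. Next I move over the bowl for a wrist view.

>>> {"name": "arm_command", "arguments": {
  "xyz": [
    [30,34,0],
    [30,34,0],
    [30,34,0],
    [30,34,0],
    [30,34,0],
    [28,34,0],
    [25,34,0],
    [0,0,0],
    [0,0,0]
  ],
  "spin": [-4,-4,-4,-4,-4,-4,0,0,0],
  "jaw": -0.1,
  "squeeze": 30
}}

```text
time: 1.0
tool_pos: [0.4201, -0.2395, 0.4045]
tool_rot: [3.142, 0.001, 0.01]
contact_force: [-0.7, -0.6, -0.2]
opening: 0.0413
grip_force: 0.0
```

Run:
```python
from h import *
s=observe();print(s['tool_pos'],s['tool_rot'],s['opening'],s['time'])
c=grab('wrist');save('w1',c['img']);print(np.round(c['world_from_camera'],3).tolist(),c['fx'])
```

```text
[ 0.42012924 -0.2395066   0.40445555] [3.14153443e+00 8.21663427e-04 9.57971642e-03] 0.041304532428318476 1.0
[[0.01, 0.963, 0.271, 0.493], [-1.0, 0.01, 0.003, -0.239], [0.0, -0.271, 0.963, 0.384], [0.0, 0.0, 0.0, 1.0]] 372.85436918541336
```

View pics/w1.png

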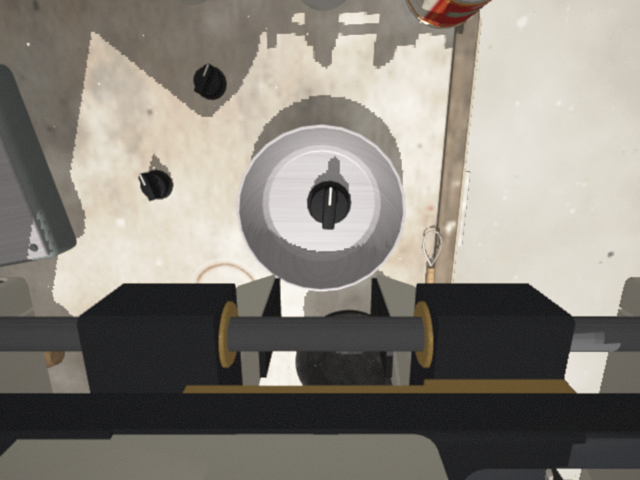

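The wrist view has the knob at (329,203) in the bowl, with its white line and nose toward the top (+x). I measure the bar's position and direction.

Run:
```python
from h import *
c=load('wrist');im=c['img'].astype(int)
V,U=np.mgrid[0:480,0:640];W=world(c,U,V)
m=np.hypot(U-329,V-205)<34
dk=m&(im.max(-1)<70)
q=m&(W[...,2]>.034)&(W[...,2]<.06)&(np.hypot(W[...,0]-.42,W[...,1]+.24)<.035)
def ax(P):
    C=np.cov(P[:,:2].T);w,v=np.linalg.eigh(C);d=v[:,1];d=d*np.sign(d[0]);return np.degrees(np.arctan2(d[1],d[0])),np.sqrt(w)*1000
print('bar',q.sum(),np.median(W[q],0),W[q].min(0),W[q].max(0),ax(W[q]))
r=cv2.minAreaRect((W[q][:,:2]*1000).astype(np.float32));print(r)
b=m&(W[...,2]>.015)&(W[...,2]<.033)&dk
print('body',b.sum(),W[b].min(0),W[b].max(0),cv2.minEnclosingCircle((W[dk&(W[...,2]>.008)][:,:2]*1000).astype(np.float32)))
wl=q&(im.min(-1)>110);P=world(c,U[wl],V[wl],z=.044)
print('white',wl.sum(),P.mean(0),P.min(0),P.max(0),ax(P))
```

```text
bar 529 [ 0.42589458 -0.24318536  0.04366589] [ 0.40530436 -0.24966369  0.03465928] [ 0.4461889  -0.23680344  0.04569487] (np.float64(-2.7640008779639045), array([ 3.37544189, 11.29663067]))
((425.7817687988281, -243.12893676757812), (11.97761344909668, 40.85103225708008), 86.9241943359375)
body 718 [ 0.40906795 -0.2611926   0.0151252 ] [ 0.44608811 -0.2237123   0.03275931] ((449.85711669921875, -241.52206420898438), 43.24248123168945)
white 68 [ 0.43289691 -0.2438024   0.044     ] [ 0.405819   -0.24816543  0.044     ] [ 0.44541568 -0.23691493  0.044     ] (np.float64(-0.9640635472578575), array([ 1.66564558, 11.14273161]))
```

Bar 12.0 × 40.9 mm with its top at z 0.044 (expected 0.044), direction −3°, and knob axis at about (0.424, −0.243). These match the description, so I go down and grip the bar.

>>> {"name": "arm_command", "arguments": {
  "xyz": [
    [4,-3.5,-30],
    [0,0,-35],
    [0,0,-35],
    [0,0,-30],
    [0,0,-25],
    [0,0,-20],
    [0,0,-14],
    [0,0,-8],
    [0,0,0],
    [0,0,0]
  ],
  "spin": [-3.5,0,0,0,0,0,0,0,0,0]
}}

```text
time: 2.05
tool_pos: [0.4237, -0.2444, 0.2082]
tool_rot: [3.141, -0.0, -0.055]
contact_force: [-0.2, 0.4, 0.2]
opening: 0.0414
grip_force: 0.0
```

>>> {"name": "arm_command", "arguments": {
  "xyz": [
    [0,0,0],
    [0,0,0],
    [0,0,0],
    [0,0,0],
    [0,0,0],
    [0,0,0],
    [0,0,0],
    [0,0,0]
  ],
  "spin": [0,0,0,0,0,0,0,0],
  "jaw": -1,
  "squeeze": 30
}}

```text
time: 2.85
tool_pos: [0.4239, -0.2436, 0.208]
tool_rot: [3.141, -0.0, -0.054]
contact_force: [-1.2, 0.3, 4.6]
opening: 0.0117
grip_force: 30.0
```

Gripped at 11.7 mm opening. Next I lift and go to a viewing spot just short of the tap.

>>> {"name": "arm_command", "arguments": {
  "xyz": [
    [0,0,5],
    [0,0,20],
    [0,0,35],
    [0,0,35],
    [0,15,20],
    [0,35,0],
    [0,45,0],
    [0,45,0],
    [0,45,0],
    [0,45,0],
    [0,45,0],
    [-4,30,-5],
    [0,12,0],
    [0,0,0],
    [0,0,0]
  ],
  "spin": [0,0,0,0,0,0,0,0,0,0,0,0,0,0,0]
}}

```text
time: 4.35
tool_pos: [0.4202, 0.0727, 0.3179]
tool_rot: [3.141, -0.0, -0.054]
contact_force: [1.0, 0.6, -0.3]
opening: 0.0118
grip_force: 30.0
```

Run:
```python
from h import *
s=observe();print(s['tool_pos'],s['tool_rot'],s['opening'],s['contact_force'])
c=grab('wrist');im=c['img'];save('w2',im);print(c['world_from_camera'][:3,3])
T=c['world_from_camera'];p=np.linalg.inv(T)@[.476,.074,.08,1];u=c['cx']+c['fx']*p[0]/-p[2];v=c['cy']+c['fy']*p[1]/p[2];print(u,v)
u,v=int(u),int(v)
a=cv2.resize(im[max(0,v-45):v+45,u-45:u+45],(400,400),interpolation=cv2.INTER_CUBIC)
save('w2c',np.hstack([cv2.resize(im,(400,300)) if 0 else cv2.copyMakeBorder(cv2.resize(im,(400,300)),0,100,0,0,cv2.BORDER_CONSTANT),a]))
```

```text
[0.4201649  0.07273513 0.31787898] [ 3.14103952e+00 -3.50358720e-04 -5.39418006e-02] 0.011782828786653848 [ 1.0015137   0.62682771 -0.30618571]
[0.492981   0.06832964 0.29764324]
316.9460576833133 164.3868782691975
```

View pics/w2c.png

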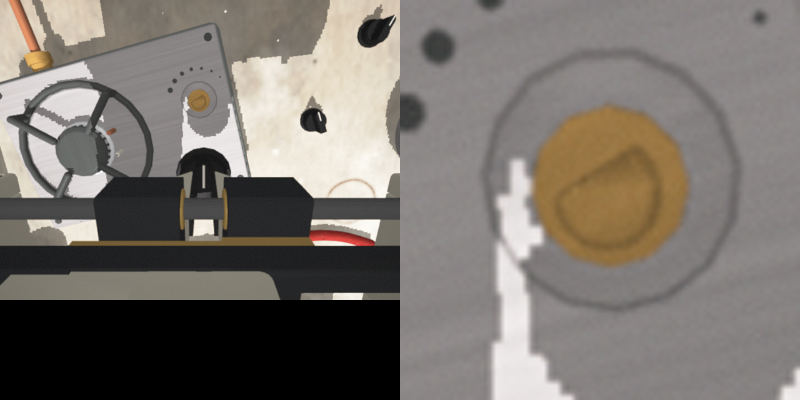

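The spindle's D is clear. The flat runs from (560,193) to (645,148) in the crop, so its normal faces up and to the left, roughly +25° in the world frame. The knob is in the fingers with its nose and white line straight up. Next, exact numbers for both from this picture.

Run:
```python
from h import *
c=load('wrist');im=c['img'].astype(int);s=observe()
V,U=np.mgrid[0:480,0:640];W=world(c,U,V)
br=(im[...,0]-im[...,2]>50)&(np.hypot(U-322,V-160)<26)
P=W[br];print('z hist',np.histogram(P[:,2],bins=np.arange(.055,.09,.002)))
lo=br&(abs(W[...,2]-.066)<.004);hi=br&(W[...,2]>.078)
print('brass circle',cv2.minEnclosingCircle((world(c,U[br],V[br],z=.066)[:,:2]*1000).astype(np.float32)))
for zt in(.074,.078,.080):
    h=br&(W[...,2]>zt);A=(W[h][:,:2]*1000).astype(np.float32)
    hull=cv2.convexHull(A)[:,0];d=np.roll(hull,-1,0)-hull;L=np.hypot(*d.T);i=L.argmax();t=d[i]/L[i];n=np.array([t[1],-t[0]])
    if n@(hull.mean(0)-hull[i])>0:n=-n
    print(zt,h.sum(),'circle',cv2.minEnclosingCircle(A),'edge',hull[i],L[i],'normal deg',np.degrees(np.arctan2(n[1],n[0])),'mean',A.mean(0))
    # orientation from centroid offset
    cc=np.array(cv2.minEnclosingCircle(A)[0]);o=cc-A.mean(0);print('centroid dir',np.degrees(np.arctan2(*o[::-1])),np.hypot(*o))
print('zmax',np.median(W[hi][:,2]))
# knob in hand, tool frame in xy
g=s['tool_pos'];y=s['tool_rot'][2];R=np.array([[np.cos(y),np.sin(y)],[-np.sin(y),np.cos(y)]])
k=(np.hypot(U-325,V-275)<60)&(W[...,2]>.09)&(W[...,2]<.17)&(im.max(-1)<110)&(V<300)
L=(W[...,:2]-g[:2])@R.T*1000
k&=(abs(L[...,1])<26)&(L[...,0]<30)&(L[...,0]>-10)
print('knob',k.sum(),L[k].min(0),L[k].max(0),W[k][:,2].min(),W[k][:,2].max())
body=k&(W[...,2]<.138);print(np.histogram(W[k][:,2],bins=np.arange(.09,.172,.004)))
A=L[k&(W[...,2]<.130)]
print('body circ',cv2.minEnclosingCircle(A.astype(np.float32)))
wl=(abs(U-325)<20)&(V>235)&(V<310)&(im.min(-1)>110)&(W[...,2]>.12)&(W[...,2]<.17)&(abs(L[...,1])<5)&(abs(L[...,0])<30)
B=L[wl];print('white',wl.sum(),B.min(0),B.max(0),np.degrees(np.polyfit(B[:,0],B[:,1],1)[0]) if wl.sum()>5 else None, W[wl][:,2].mean())
print('q',s['qpos'])
x=np.where(k|wl);cr=im[220:310,270:380].astype(np.uint8);save('k',cv2.resize(cr,(660,540),interpolation=cv2.INTER_CUBIC))
```

```text
z hist (array([  0,   0,   0,   0,  69, 475,  18,   2,   4,   4,   3,   7, 105,
       243,  15,   0,   0]), array([0.055, 0.057, 0.059, 0.061, 0.063, 0.065, 0.067, 0.069, 0.071,
       0.073, 0.075, 0.077, 0.079, 0.081, 0.083, 0.085, 0.087, 0.089]))
brass circle ((477.1714782714844, 73.71820831298828), 10.605927467346191)
0.074 381 circle ((481.7844543457031, 72.4810562133789), 11.941481590270996) edge [492.981    68.32964] 19.819754 normal deg 53.126873 mean [476.3076   72.97751]
centroid dir -5.179438518772496 5.499322181461272
0.078 372 circle ((481.7844543457031, 72.4810562133789), 11.941481590270996) edge [492.981    68.32964] 19.819754 normal deg 53.126873 mean [476.24567  72.96815]
centroid dir -5.025765518034384 5.5601644275603
0.08 345 circle ((481.8209533691406, 72.17337036132812), 11.803513526916504) edge [492.981    68.32964] 19.819754 normal deg 53.126873 mean [476.36032  73.05844]
centroid dir -9.206557271520694 5.531894404514445
zmax 0.08151249410347189
knob 3580 [ -0.79684724 -22.24436109] [23.17416502 22.35764667] 0.1156650763367614 0.16635715572783918
(array([  0,   0,   0,   0,   0,   0, 273, 750, 164, 186, 221, 647,  87,
       115, 128, 731, 191,  64,  22,   1]), array([0.09 , 0.094, 0.098, 0.102, 0.106, 0.11 , 0.114, 0.118, 0.122,
       0.126, 0.13 , 0.134, 0.138, 0.142, 0.146, 0.15 , 0.154, 0.158,
       0.162, 0.166, 0.17 ]))
body circ ((2.100771427154541, 0.04113483428955078), 22.39413070678711)
white 144 [ 5.36323757 -0.8705065 ] [21.1681189   0.39670534] 0.08748712871450909 0.15414578306333013
q [-9.42626861e-03  2.65822344e-01  1.90721750e+00 -5.88716870e-04
  9.68200503e-01  1.61678441e+00]
```

View pics/k.png

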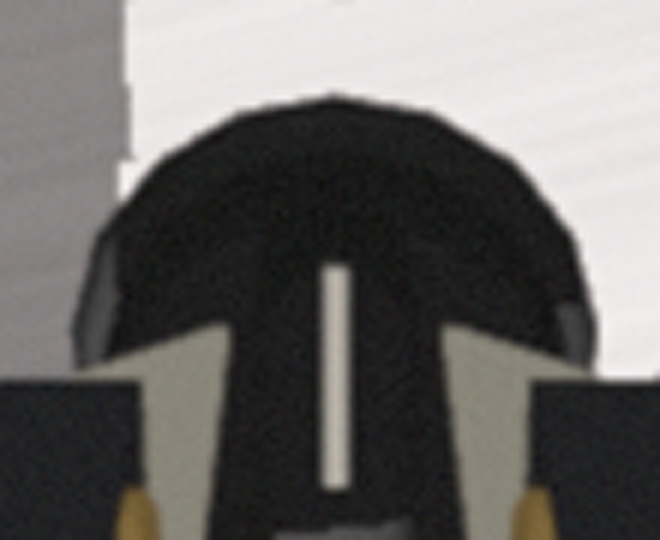

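Run:
```python
from h import *
from scipy.optimize import least_squares
c=load('wrist');im=c['img'].astype(int);s=observe()
V,U=np.mgrid[0:480,0:640];W=world(c,U,V)
br=(im[...,0]-im[...,2]>50)&(np.hypot(U-322,V-160)<26)
h=br&(W[...,2]>.0775)&(W[...,2]<.085)
m=cv2.morphologyEx(h.astype(np.uint8),cv2.MORPH_OPEN,np.ones((3,3)))
cn=max(cv2.findContours(m,0,1)[0],key=cv2.contourArea)[:,0]
A=world(c,cn[:,0],cn[:,1],z=.0815)[:,:2]*1000
Q=world(c,U[m>0],V[m>0],z=.0815)[:,:2]*1000
# fill-model: signed distance of contour to D (radius r, flat f, angle a)
def sd(p,P,grow=0):
    d=P-p[:2];n=np.array([np.cos(p[2]),np.sin(p[2])]);r=p[3]
    return np.maximum(np.hypot(*d.T)-r,d@n-(r-7+3.2))
f=min((least_squares(lambda p:sd(p,A),[*Q.mean(0),a,6.5],loss='soft_l1',f_scale=.5) for a in np.radians([0,25,50])),key=lambda f:f.cost)
print(len(A),'D fit',f.x[:2],np.degrees(f.x[2]),f.x[3],'rms',np.sqrt(np.mean(f.fun**2)))
g=s['tool_pos'];y=s['tool_rot'][2];R=np.array([[np.cos(y),np.sin(y)],[-np.sin(y),np.cos(y)]])
# knob base rim vs white background
k=((im.max(-1)<110)&(abs(U-325)<46)&(V>228)&(V<283)).astype(np.uint8)
pts=np.array([(u,228+np.argmax(k[228:283,u])) for u in range(290,366) if k[228:283,u].any()])
zb=g[2]-.204
B=(world(c,pts[:,0],pts[:,1],z=zb+.002)[:,:2]-g[:2])@R.T*1000
B=B[B[:,0]>9]
f=least_squares(lambda p:np.hypot(*(B-p[:2]).T)-p[2],[0,0,23],loss='soft_l1',f_scale=.5);print('knob in tool',f.x,np.abs(f.fun).mean(),g,y)
f=least_squares(lambda p:np.hypot(*(B-p[:2]).T)-23,[0,0],loss='soft_l1',f_scale=.5);print('r23',f.x)
```

```text
63 D fit [477.15265279  73.68832467] 28.281243791182806 6.698986969449052 rms 0.2001193952165593
knob in tool [-0.18270232 -0.24880895 22.63954686] 0.15186170244141603 [0.42020424 0.07237437 0.31787992] -0.05508067219623625
r23 [-0.59250401 -0.21913663]
```

The D fit gives spindle centre (477.2, 73.7) mm with its flat at 28.3°. The shoulder circle (477.2, 73.7) and the ring pose (476, 74) agree. The knob sits centred in the tool within 0.5 mm and aligned with it. Next I go above the spindle and turn by +31.3°.

>>> {"name": "arm_command", "arguments": {
  "xyz": [
    [15,0.3,0],
    [15,0.3,0],
    [15,0.3,0],
    [12,0.2,0],
    [0,0,-10],
    [0,0,-8],
    [0,0,0],
    [0,0,0],
    [0,0,0]
  ],
  "spin": [6,7,7,6,5.3,0,0,0,0]
}}

```text
time: 5.3
tool_pos: [0.4769, 0.0742, 0.3001]
tool_rot: [3.141, -0.0, 0.491]
contact_force: [0.2, -0.1, 0.7]
opening: 0.0117
grip_force: 30.0
```

Run:
```python
from h import *
P=[];
for i in range(4):
    grab('wrist') if i else None
    s=observe();P.append(np.r_[s['tool_pos']*1000,np.degrees(s['tool_rot'][2]),s['contact_force']])
print(np.round(P,2))
im=load('wrist')['img'];save('w3',im)
```

```text
[[ 4.7692e+02  7.4200e+01  3.0010e+02  2.8110e+01  2.1000e-01 -1.1000e-01
   6.7000e-01]
 [ 4.7690e+02  7.4310e+01  3.0014e+02  2.8140e+01 -5.4000e-01 -5.9000e-01
  -7.5000e-01]
 [ 4.7690e+02  7.4420e+01  3.0016e+02  2.8160e+01  4.2000e-01  4.0000e-01
  -4.5000e-01]
 [ 4.7689e+02  7.4470e+01  3.0010e+02  2.8170e+01 -4.0000e-01 -2.5000e-01
   3.1000e-01]]
```

View pics/w3.png

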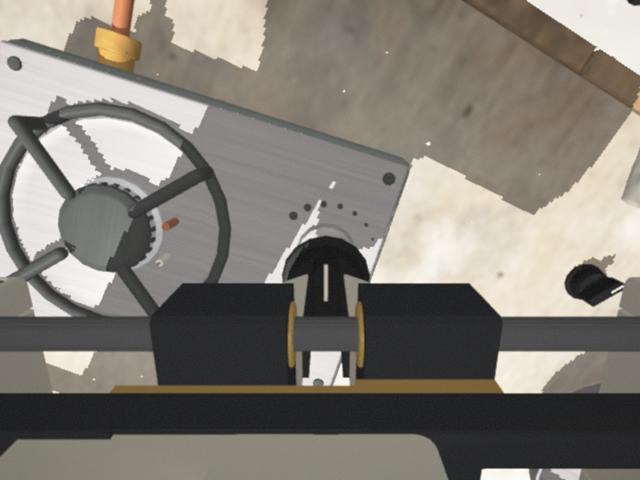

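The knob covers the spindle, and its line points along the tool. I go down gently, watching the force.

>>> {"name": "arm_command", "arguments": {
  "xyz": [
    [0.3,-0.6,-4],
    [0,0,-4],
    [0,0,-2],
    [0,0,-2],
    [0,0,-1],
    [0,0,-1],
    [0,0,-1],
    [0,0,-1],
    [0,0,0],
    [0,0,0]
  ],
  "spin": [0,0,0,0,0,0,0,0,0,0]
}}

```text
time: 6.45
tool_pos: [0.4772, 0.0739, 0.2837]
tool_rot: [3.142, 0.0, 0.492]
contact_force: [-0.6, -0.3, 0.1]
opening: 0.0119
grip_force: 30.0
```

>>> {"name": "arm_command", "arguments": {
  "xyz": [
    [0,0,-1],
    [0,0,-1],
    [0,0,-1],
    [0,0,-1],
    [0,0,0],
    [0,0,0]
  ],
  "spin": [0,0,0,0,0,0]
}}

```text
time: 7.05
tool_pos: [0.4771, 0.0739, 0.2797]
tool_rot: [3.142, 0.0, 0.492]
contact_force: [-0.5, 0.8, -1.3]
opening: 0.0117
grip_force: 30.0
```

The knob has slid about 6 mm onto the shaft without force. I continue to the shoulder (TCP about 0.270).

>>> {"name": "arm_command", "arguments": {
  "xyz": [
    [0,0,-1.5],
    [0,0,-1.5],
    [0,0,-1.5],
    [0,0,-1.5],
    [0,0,-1],
    [0,0,-1],
    [0,0,0],
    [0,0,0],
    [0,0,0]
  ],
  "spin": [0,0,0,0,0,0,0,0,0]
}}

```text
time: 7.95
tool_pos: [0.4771, 0.0739, 0.2717]
tool_rot: [3.142, 0.0, 0.492]
contact_force: [-0.6, 1.3, -0.5]
opening: 0.0117
grip_force: 30.0
```

>>> {"name": "arm_command", "arguments": {
  "xyz": [
    [0,0,-0.5],
    [0,0,-0.5],
    [0,0,-0.5],
    [0,0,-0.5],
    [0,0,-0.5],
    [0,0,-0.5],
    [0,0,0],
    [0,0,0],
    [0,0,0]
  ],
  "spin": [0,0,0,0,0,0,0,0,0],
  "squeeze": 45
}}

```text
time: 8.85
tool_pos: [0.4772, 0.0739, 0.2692]
tool_rot: [3.141, -0.0, 0.492]
contact_force: [-2.1, 0.8, 4.7]
opening: 0.0116
grip_force: 45.0
```

The knob meets the shoulder at TCP about 0.270, as predicted. Now I press the spindle in.

>>> {"name": "arm_command", "arguments": {
  "xyz": [
    [0,0,-0.7],
    [0,0,-0.7],
    [0,0,-0.7],
    [0,0,-0.7],
    [0,0,-0.7],
    [0,0,-0.5],
    [0,0,0],
    [0,0,0],
    [0,0,0]
  ],
  "spin": [0,0,0,0,0,0,0,0,0]
}}

```text
time: 9.75
tool_pos: [0.4772, 0.0739, 0.2655]
tool_rot: [3.141, -0.001, 0.492]
contact_force: [-2.8, 0.6, 8.0]
opening: 0.0118
grip_force: 45.0
```

>>> {"name": "arm_command", "arguments": {
  "xyz": [
    [0,0,-0.5],
    [0,0,-0.5],
    [0,0,-0.5],
    [0,0,-0.5],
    [0,0,0],
    [0,0,0],
    [0,0,0]
  ],
  "spin": [0,0,0,0,0,0,0]
}}

```text
time: 10.45
tool_pos: [0.4772, 0.0739, 0.2647]
tool_rot: [3.141, -0.002, 0.492]
contact_force: [-6.8, 0.7, 20.6]
opening: 0.0111
grip_force: 45.0
```

The force rose through the spring range to 20 N, with 5 mm of travel past contact, so the spindle is on its stop. A quick numeric check of knob height and the bystanders before handing in.

Run:
```python
from h import *
V,U=np.mgrid[0:480,0:640]
t0=load('top');W0=world(t0,U,V);t=grab('top');W1=world(t,U,V)
for n,(u,v,r,lo) in dict(bowl=(412,260,48,.038),cup=(413,149,22,.04),tin=(470,153,26,.04),rub=(430,341,33,.04)).items():
    o=[]
    for W in(W0,W1):
        q=(np.hypot(U-u,V-v)<r)&(W[...,2]>lo)&(W[...,2]<.1);o+=[np.round(np.r_[W[q].min(0)[:2],W[q].max(0)]*1000,1)]
    print(n,*o)
c=grab('wrist');im=c['img'].astype(int);W=world(c,U,V)
s=observe();g=s['tool_pos'];y=s['tool_rot'][2];R=np.array([[np.cos(y),np.sin(y)],[-np.sin(y),np.cos(y)]])
L=(W[...,:2]-g[:2])@R.T*1000
wl=(im.min(-1)>110)&(abs(L[...,1])<3)&(L[...,0]>3)&(L[...,0]<24)&(W[...,2]>.08)&(W[...,2]<.12)
print('line z',wl.sum(),np.percentile(W[wl][:,2],[10,50,90]),np.degrees(np.polyfit(L[wl][:,0],L[wl][:,1],1)[0]),'grip-relative',np.median(W[wl][:,2])-g[2])
b=(im.max(-1)<110)&(abs(L[...,1])<20)&(L[...,0]>12)&(L[...,0]<24)&(W[...,2]<.098)&(W[...,2]>.058)
print('body z min',np.percentile(W[b][:,2],[1,5,50,95]),s['contact_force'],g,s['opening'])
```

```text
bowl [ 342.9 -312.7  499.  -157.1   50.7] [ 342.8 -312.7  498.9 -157.2   50.2]
cup [ 593.  -268.7  661.1 -199.7   93. ] [ 593.2 -268.   661.2 -199.8   93.8]
tin [ 585.8 -381.5  662.7 -305.9   81.7] [ 585.8 -382.4  663.2 -305.1   82. ]
rub [ 213.  -319.2  323.2 -209.6   60.1] [ 212.7 -319.3  323.2 -209.6   60.3]
line z 145 [0.10030224 0.10096516 0.10161788] 0.04393677177708987 grip-relative -0.16376486797176992
body z min [0.0627834  0.06405102 0.0736631  0.09358484] [-6.37307395  0.61207958 21.5000995 ] [0.47715816 0.07393502 0.26473003] 0.011843074137192976
```

The knob top is at z 0.101, exactly as expected for fully home with the spindle at its stop. Nothing has slipped in the grip, and nothing else has moved. Handing in.

```bash
python3 -c "
from cell import *
print(hand_in())"
```

```text
the job is handed in; nothing more can be done
None
```

The job is handed in: the knob is fully home on the spindle, which is pressed in to its stop and still held in the gripper. The steel bowl is upright, and the cup, tin and rubber bowl have not moved; the verdict itself was not shown.

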